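# Set a sieve shaker to its third click and start it

### The arm

A 6-joint arm with a two-finger parallel gripper is mounted at the origin on the work surface. World frame = base frame: x ahead of the robot, y to its left, z up, the work surface at z = 0. Lengths are in mm, angles in degrees, forces in N, time in s.
With the tool pointing down it reaches from about 350 to 850 mm from the base axis. Payload 8.1 kg.
Tool frame: the origin (TCP) lies midway between the tips of the shut fingers; the grasp point (between the pads) lies 19 mm behind it; z points along the fingers, y is the line along which they close (so a half turn about z gives the same grasp; the last joint's range is limited). The gripper opens to 85 mm and grips with 20 to 120 N. Pads are 22 mm wide; open, the fingers measure 114 mm over their backs; the gripper's body (76 mm by 85 mm) begins 54 mm behind the grasp point. The pads swing forward as they close: fully open they stand 13 mm farther back than shut.
Start: joints at [61.742, 7.471, 85.268, -0, 87.261, -4.893], TCP at [237.934, 550.811, 192.992] pointing down, gripper open.
Joint ranges: [-169.43, 169.43], [-51.17, 129.36], [1.28, 143.12], [-76.62, 256.62], [0, 156.53], [-152.29, 152.29]. Speed limits (degrees/s): [136.94, 136.94, 159.86, 180, 180, 180].

### API

Orientations are given as [roll, pitch, yaw] about the fixed x, y, z axes, in that order (R = Rz(yaw) Ry(pitch) Rx(roll)).
In Python, from bench import sense, snapshot, camera_params, hand_in, masks_of, pinpoint gives the robot as it stands.
- The arm moves only by the tool step_arm, never from a script. Its argument "targets" is a list of rows, each an object with "angular": the turn, a rotation vector about the tool's x, y, z scaled (see below), a list of three; "dp": the shift along the tool's x, y, z scaled (see below), a list of three; "fingers": the closure, from 0 (fully open) to 1 (shut). A call has exactly 8 rows; each row is the pose to reach, as a shift and turn from the pose commanded when the call began, along the tool's axes at that moment, turning the shorter way round; what a row does not reach only later rows make up. The controller multiplies each number of a shift by 0.2 m and each number of a turn by 180 degrees. A row lasts 1/8 s, in which the tool goes at most 62.5 mm and 10.7 degrees, less where a joint would pass 70% of its speed; a pose out of reach is approached as far as the arm can. A call with a number of a shift or a turn outside -1 to 1 is refused whole. A call with a gripper value outside its range is refused whole. The fingers move at their own pace and stop on an object; "newtons" is the grip in N (left out, the last holds). Time passes only in rows, so rows that repeat a pose let the fingers close, or fill a call up. It gives the time, the measured TCP pose, the force, the opening and the grip force at its end, in the units of the state.
- sense(): the state, without advancing time (a new reading comes with each control period).
- snapshot(name): name is "side" or "top" or "wrist"; returns the picture (384x512x3 uint8, blue, green, red); there is no depth.
- camera_params(name): a dict with "vfov" (degrees; the focal length in pixels is half the picture's height over the tangent of half this angle, whatever the lens; pixels are square), "cx", "cy" (the principal point, pixels), "R" (3x3) and "t" (3): a world point X has camera coordinates R X + t. Camera axes: x right, y down, z forward; pixel columns grow to the right and rows downward; lengths in mm; the calibration is good to about 2 mm. A picture is of the moment at which its call begins: read the wrist's pose just before it. camera_params takes no time and is no camera call; for the wrist camera it gives the pose at the moment of the call.
- hand_in(): hands the job in; it is judged then, once.
Trained networks look in the newest picture that a camera, given by its name, has taken for a name from the list of things; names that differ only in an ending like _2 or _b are one class to them, and where a whole thing is asked for, a point or a joint stands for the part that bears it (a point fixed in the world has none). Each returns a list of dicts, best first, with "conf" (0 to 1); they miss things now and then, are a little off and sometimes report something else, mostly with a low value. They report only what shows in the picture. A call takes as long as a camera call.
- masks_of(camera, label): "pixels" (384x512 bool, what is visible of it) and "at" ([column, row] in pixels, amid what is visible of it).
- pinpoint(camera, label): "at" ([column, row] in pixels: a listed point, or the origin of a listed thing).
The state is a dict: "time": time; "joint_pos": joint angles; "qd": joint speeds; "joint_efforts": joint torques, N m; "tool_pos": TCP position; "tcp_rot": TCP orientation; "ft_force": force on the tool from outside, world axes, zero at the start; "wrist_torque": the same for the moment, N m; "finger_gap": finger opening in mm; "grip_force": force on a finger pad.
Only numpy, scipy, OpenCV 4.12 (cv2) and the standard library are available. Lean on these libraries where they do the work, as an engineer would, in place of code of your own. Each camera call takes 0.05 s, during which the arm holds its last target. There are 200 camera calls.

### The job

Get the sieve shaker on the grading bench going: with a fingertip, push its red slide lever along the slot, out of the smooth part and on through the clicks, and stop in the third notch; do not run on past it and do not pinch the handle. With the lever left there, push the green start button down and let it come up again, leaving the tin, the bowl and the jar where they stand.

Things in the scene. Friction and masses are not known exactly. Their poses are not given: they have to be found in the camera images.
- shaker: Fixed white sieve shaker, a low box 240 x 500 x 60 mm (its x, y, z). Origin: centre of the underside, on the table; z up. Grey control deck, 60 mm over the table, on its -y half; on its +y half a closed steel sieve 206 mm across (centre at y = 130 mm, top 113 mm over the table). The lever slot runs along its y axis, 10 mm to the -x side of the origin.
- lever (a joint): Slide lever's travel in m, 0 to 0.13, growing along the shaker's +y: push it that way. Starts in the smooth part, 0 to 0.022, moving at about 1 N. At each ridge the push rises to 5 to 8 N; past its top the lever snaps ahead by itself, up to 8 mm, into the next notch (a click) and stays centred there. Five notches 16 mm apart; the smooth part is not one. Third notch: 0.077 to 0.093.
- push_face (a point): Centre of the flat trailing face of the red lever handle, the face to push on: 28 mm wide (shaker x), 36 mm high (68 to 104 mm over the table), looking to the shaker's -y. The handle is 20 mm thick from here towards +y. Fingers pressing on its trailing and leading halves (10 mm each along y) at once count as a pinch. Moves with the lever; axes as the shaker's.
- lever_mark (a point): Point on top of the steel cross arm's far end, right above the brass roller: 65 mm to the +x side of the slot's handle, 96 mm over the table. The roller (10 mm across, sprung downwards) rides on the notch plate under this point.
- notch_plate: Fixed black plate on the deck, 36 x 148 mm, on the slot's +x side, with six steel ridges 4 mm high, 16 mm apart; a yellow tick in each of the five notches between. Origin: at the middle (third) notch, underside; y is the lever's direction. Notches 1 to 5 at y = -32, -16, 0, 16, 32 mm; smooth part: y below -48 mm. It was screwed down up to 8 mm either way along the slot.
- start (a joint): Travel of the green start button in m: 0 up, 0.006 fully down, pressed straight down; sprung, about 5 N when fully down.
- start_top (a point): Centre of the top of the green start button (26 mm across, in a black housing on the deck, 75 mm to the -x side of the slot), 82 mm over the table when up, moving with the button; z up.
- tin: Small aluminium sample tin, 42 mm across and 42 mm high, standing loose on the deck on the -x side of the slot. Origin: centre of its underside. Leave alone.
- bowl: White cupping bowl, 90 mm across and 65 mm high, loose on the table off the shaker's -y end. Origin: centre of its underside. Leave alone.
- jar: Amber sample jar with a black cap, 66 mm across and 100 mm high, loose on the table off the shaker's -y end. Origin: centre of its underside. Leave alone.

How it is judged:
By the outcome, as a careful person would: the job done as asked, in the order asked, and still so for the second after the job is handed in, with the robot touching nothing.
It also fails if it takes over 64 s, if anything falls off the work surface, if the arm or the gripper's body presses on something with over 40 N, if the wrist force passes 120 N, or if a joint passes its speed limit or range.

## Working session

There is one attempt and no reset: what is moved stays moved. The work goes in short steps, Python scripts to look and compute and a tool call to move; the robot and the scene stay as the last step left them, time stands still between calls to the robot, and variables do not carry over. Pictures are saved under pics/ and viewed, at most 10 in all, crops included, and the job is handed in when it is done.

Besides the shell and the picture viewer there is one more tool, called after "Call:" in YAML: its name, and indented under it one key for each argument. step_arm: Moves the arm, as the interface text tells. Its arguments: {"type":"object","properties":{"targets":{"type":"array","items":{"type":"object","properties":{"angular":{"type":"array","items":{"type":"number","minimum":-1,"maximum":1}},"dp":{"type":"array","items":{"type":"number","minimum":-1,"maximum":1}},"fingers":{"type":"number"}}}},"newtons":{"type":"number"}},"required":["targets"]}

```bash
mkdir -p pics; cat > h.py <<'E'
import numpy as np, cv2
from bench import *
def K(c):
    p=camera_params(c); f=192/np.tan(np.radians(p['vfov']/2)); return p,f
def ray(c,px):
    p,f=K(c); R=np.array(p['R']);t=np.array(p['t'])
    d=R.T@np.array([(px[0]-p['cx'])/f,(px[1]-p['cy'])/f,1]); return -R.T@t,d
def atz(c,px,z):
    o,d=ray(c,px); return o+d*(z-o[2])/d[2]
def tri(a,pa,b,pb):
    A=[];B=[]
    o1,d1=ray(a,pa);o2,d2=ray(b,pb)
    s=np.linalg.lstsq(np.c_[d1,-d2],o2-o1,rcond=None)[0]
    p,q=o1+d1*s[0],o2+d2*s[1]; return (p+q)/2,np.linalg.norm(p-q)
E
python3 - <<'E'
from h import *
np.set_printoptions(precision=1,suppress=True)
s=sense();print(s['time'],s['tool_pos'],s['tcp_rot'],s['ft_force'],s['finger_gap'])
Z=dict(shaker=0,push_face=86,lever_mark=96,notch_plate=60,start_top=82,tin=60,bowl=0,jar=0)
ims=[]
for c in('top','side'):
    im=snapshot(c);cv2.imwrite(f'pics/{c}0.png',im)
    for n,z in Z.items():
        for r in pinpoint(c,n)[:1]: print(c,n,np.array(r['at']),round(r['conf'],2),atz(c,r['at'],z))
E
```

```text
0.0 [237.6 550.3 191.9] [-179.9   -0.   156.6] [ 0.1 -0.7  0.4] 85.73200988081541
top shaker [143.4 173.7] 0.79 [591.9 171.9   0. ]
top push_face [225.4 174.6] 0.67 [581.  -32.7  86. ]
top lever_mark [220.8 143.2] 0.76 [646.6 -22.9  96. ]
top notch_plate [180.8 143.6] 0.8 [652.7  70.2  60. ]
top start_top [220.3 144.9] 0.7 [645.8 -20.4  82. ]
top bowl [355.9 198.4] 0.88 [ 537.4 -332.2    0. ]
top jar [354.3 242.3] 0.84 [ 435.  -327.6    0. ]
side shaker [218.2 174.3] 0.83 [589.2 174.3   0. ]
side push_face [254.  176.9] 0.85 [590.2 -20.9  86. ]
side lever_mark [272.5 164. ] 0.66 [654.2  -6.9  96. ]
side notch_plate [256. 165.] 0.69 [651.3  67.6  60. ]
side start_top [192.7 161.7] 0.49 [501.7 142.1  82. ]
side tin [211.6 187. ] 0.54 [499.7  33.8  60. ]
side bowl [312.1 289.2] 0.83 [ 528.7 -334.1    0. ]
side jar [271.  305.2] 0.72 [ 436.6 -324.9    0. ]
```

View pics/top0.png

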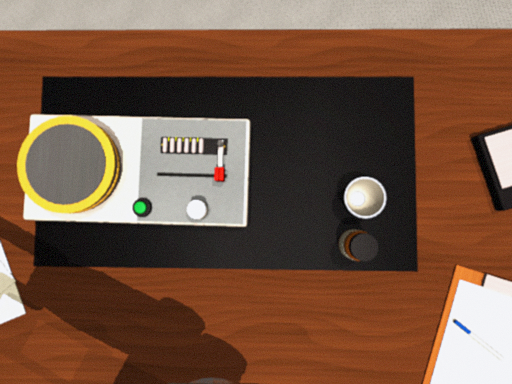

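View pics/side0.png

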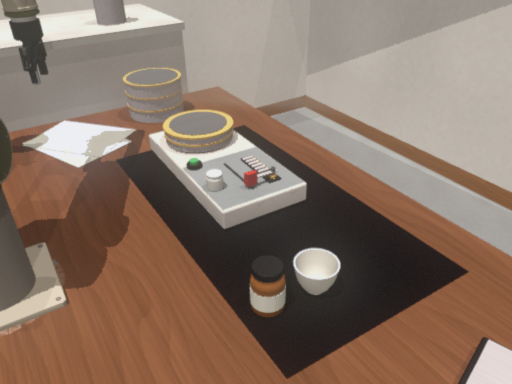

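The top view shows the shaker at cols 24–249. The red handle is at (220,174) and the lever arm's end at about (221,145), right of the ridges at cols 162–203. The button is at (141,207) and the tin at (197,208). The top view's start_top report (220,145) is wrong and the side view's one is right. Shaker +y is roughly world +y.

```bash
cat >> h.py <<'E'
from scipy.spatial.transform import Rotation as Ro
def plan(xyz,yaw=90):
    s=sense();R=Ro.from_euler('xyz',s['tcp_rot'],degrees=True);T=Ro.from_euler('xyz',[180,0,yaw],degrees=True)
    print('dp',np.round(R.inv().apply(np.array(xyz)-s['tool_pos'])/200,3),'ang',np.round((R.inv()*T).as_rotvec(degrees=True)/180,4))
E
python3 - <<'E'
from h import *
np.set_printoptions(precision=1,suppress=True)
for px in [(30,115),(249,120),(247,226),(24,219)]: print(atz('top',px,60))
for px in [(141,207)]: print(atz('top',px,82))
plan((560,-60,240))
E
```

```text
[716.3 414.4  60. ]
[706.7 -81.1  60. ]
[471.7 -79.2  60. ]
[481.7 415.9  60. ]
[510.3 147.8  82. ]
dp [-2.7 -2.2 -0.2] ang [0.  0.  0.4]
```

Call:
step_arm:
  targets:
    - {"dp": [-0.25, -0.2, -0.03], "angular": [0, 0, 0.05], "fingers": 1}
    - {"dp": [-0.5, -0.4, -0.06], "angular": [0, 0, 0.1], "fingers": 1}
    - {"dp": [-0.75, -0.6, -0.1], "angular": [0, 0, 0.15], "fingers": 1}
    - {"dp": [-1, -0.82, -0.14], "angular": [0, 0, 0.2], "fingers": 1}
    - {"dp": [-1, -0.82, -0.2], "angular": [0, 0, 0.25], "fingers": 1}
    - {"dp": [-1, -0.82, -0.24], "angular": [0, 0, 0.3], "fingers": 1}
    - {"dp": [-1, -0.82, -0.24], "angular": [0, 0, 0.35], "fingers": 1}
    - {"dp": [-1, -0.82, -0.24], "angular": [0, 0, 0.375], "fingers": 1}

```text
time: 1.9
tool_pos: [356.7, 320.9, 241.3]
tcp_rot: [180.0, -0.0, 88.9]
ft_force: [-0.8, -0.5, -0.1]
finger_gap: -0.1
grip_force: 0.0
```

```bash
python3 - <<'E'
from h import *
s=sense();print(s['time'],s['tool_pos'],s['tcp_rot'],s['finger_gap'])
plan((560,-60,240),88.9)
E
```

```text
1.9 [356.66780539 320.89632154 241.34418961] [ 1.79969574e+02 -2.15858427e-02  8.89039194e+01] -0.06867233729884777
dp [-1.885  1.053  0.007] ang [ 0.0002 -0.0001  0.    ]
```

Call:
step_arm:
  targets:
    - {"dp": [-0.24, 0.13, 0], "fingers": 1}
    - {"dp": [-0.48, 0.26, 0], "fingers": 1}
    - {"dp": [-0.72, 0.4, 0], "fingers": 1}
    - {"dp": [-0.95, 0.53, 0], "fingers": 1}
    - {"dp": [-0.95, 0.53, 0], "fingers": 1}
    - {"dp": [-0.95, 0.53, 0], "fingers": 1}
    - {"dp": [-0.95, 0.53, 0], "fingers": 1}
    - {"dp": [-0.95, 0.53, 0], "fingers": 1}

```text
validation failed for argument at $.ta...
```

```bash
python3 - <<'E'
from h import *
np.set_printoptions(precision=1,suppress=True)
print(sense()['tool_pos'])
im=snapshot('wrist');cv2.imwrite('pics/w0.png',im)
Z=dict(push_face=86,lever_mark=96,notch_plate=60,start_top=82,tin=60)
for n,z in Z.items():
    for r in pinpoint('wrist',n)[:2]: print(n,np.array(r['at']),round(r['conf'],2),atz('wrist',r['at'],z))
E
```

```text
[356.7 320.9 241.3]
notch_plate [479.4 345.5] 0.93 [651.3  67.2  60. ]
start_top [386.2 302. ] 0.93 [511.1 152.9  82. ]
tin [366.1 371.8] 0.42 [506.2  24.9  60. ]
```

View pics/w0.png

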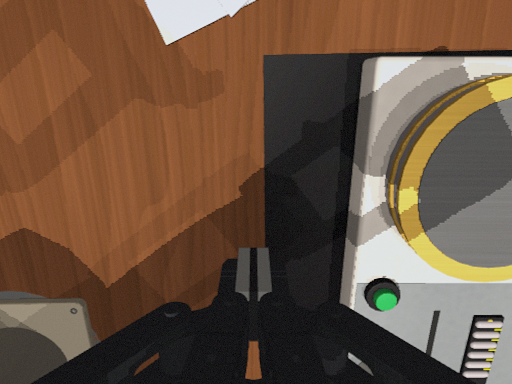

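The move was refused because it lacked "angular". The wrist view looks towards +y, with the button at (385,300), the ridges near (485,345) and the shut fingertips at (253,260).

Call:
step_arm:
  targets:
    - {"dp": [-0.24, 0.13, 0], "angular": [0, 0, 0], "fingers": 1}
    - {"dp": [-0.48, 0.26, 0], "angular": [0, 0, 0], "fingers": 1}
    - {"dp": [-0.72, 0.4, 0], "angular": [0, 0, 0], "fingers": 1}
    - {"dp": [-0.95, 0.53, 0], "angular": [0, 0, 0], "fingers": 1}
    - {"dp": [-0.95, 0.53, 0], "angular": [0, 0, 0], "fingers": 1}
    - {"dp": [-0.95, 0.53, 0], "angular": [0, 0, 0], "fingers": 1}
    - {"dp": [-0.95, 0.53, 0], "angular": [0, 0, 0], "fingers": 1}
    - {"dp": [-0.95, 0.53, 0], "angular": [0, 0, 0], "fingers": 1}

```text
time: 3.2
tool_pos: [459.2, 130.4, 241.0]
tcp_rot: [180.0, -0.0, 89.3]
ft_force: [0.1, 1.2, 0.9]
finger_gap: -0.3
grip_force: 0.0
```

Call:
step_arm:
  targets:
    - {"dp": [-0.24, 0.13, 0], "angular": [0, 0, 0], "fingers": 1}
    - {"dp": [-0.48, 0.26, 0], "angular": [0, 0, 0], "fingers": 1}
    - {"dp": [-0.72, 0.4, 0], "angular": [0, 0, 0], "fingers": 1}
    - {"dp": [-0.95, 0.53, 0], "angular": [0, 0, 0], "fingers": 1}
    - {"dp": [-0.95, 0.53, 0], "angular": [0, 0, 0], "fingers": 1}
    - {"dp": [-0.95, 0.53, 0], "angular": [0, 0, 0], "fingers": 1}
    - {"dp": [-0.95, 0.53, 0], "angular": [0, 0, 0], "fingers": 1}
    - {"dp": [-0.95, 0.53, 0], "angular": [0, 0, 0], "fingers": 1}

```text
time: 4.2
tool_pos: [562.6, -61.0, 241.4]
tcp_rot: [180.0, 0.0, 89.2]
ft_force: [0.7, 0.6, 0.0]
finger_gap: 0.1
grip_force: 0.0
```

```bash
cat > look.py <<'E'
from h import *
import sys
np.set_printoptions(precision=1,suppress=True)
s=sense();print(s['time'],s['tool_pos'],s['tcp_rot'],s['ft_force'])
im=snapshot('wrist');cv2.imwrite(f'pics/{sys.argv[1]}.png',im)
Z=dict(push_face=86,lever_mark=96,notch_plate=60,start_top=82,tin=60)
P={}
for n,z in Z.items():
    for r in pinpoint('wrist',n)[:2]:
        P.setdefault(n,atz('wrist',r['at'],z)); print(n,np.array(r['at']),round(r['conf'],2),atz('wrist',r['at'],z))
if 'lever_mark' in P and 'notch_plate' in P:
    u=np.array([np.sin(np.radians(1.1)),np.cos(np.radians(1.1)),0]); print('mark along plate',(P['lever_mark']-P['notch_plate'])@u)
E
python3 look.py w1
```

```text
4.2 [562.6 -61.  241.4] [180.    0.   89.2] [0.7 0.6 0. ]
push_face [266.8 134.3] 0.86 [577.1 -30.7  86. ]
notch_plate [339.6  27.6] 0.75 [648.1  65.8  60. ]
start_top [271.7 132.9] 0.2 [582.1 -30.4  82. ]
tin [194.4  70.8] 0.75 [506.3  28.8  60. ]
```

View pics/w1.png

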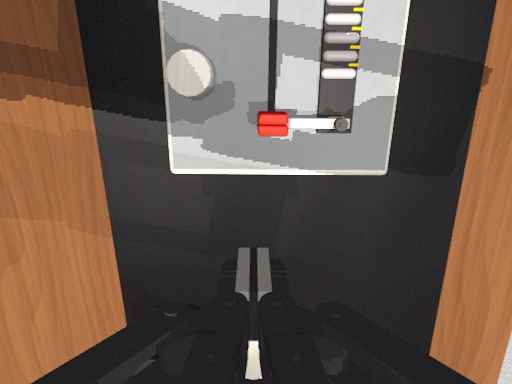

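The wrist view shows the red handle at cols 257–288, rows 112–136, and the roller end at (342,124). The ridges are at rows 74, 56, 38, 19 and 3, with yellow ticks between. The tin is at (190,73), clear of the lever.

```bash
python3 - <<'E'
from h import *
np.set_printoptions(precision=1,suppress=True)
# wrist camera still in w1 pose
print('trail top',atz('wrist',(272,136),104),'lead top',atz('wrist',(272,112),104),'lead/trail mid', atz('wrist',(272,124),104))
print('mark',atz('wrist',(342,124),96))
for r in (74,56,38,19,3): print('ridge',r,atz('wrist',(340,r),64))
print('plate end',atz('wrist',(335,133),60))
a=np.array(atz('wrist',(272,124),104))
plan((a[0],-66,82),88.9)
E
```

```text
trail top [581.2 -30.1 104. ] lead top [581.2  -8.4 104. ] lead/trail mid [581.2 -19.1 104. ]
mark [647.4 -21.1  96. ]
ridge 74 [650.3  23.5  64. ]
ridge 56 [649.2  40.   64. ]
ridge 38 [648.1  56.   64. ]
ridge 19 [647.   72.3  64. ]
ridge 3 [646.1  85.7  64. ]
plate end [649.9 -35.   60. ]
dp [-0.   0.1  0.8] ang [0. 0. 0.]
```

Call:
step_arm:
  targets:
    - {"dp": [0, 0.03, 0.1], "angular": [0, 0, 0], "fingers": 1}
    - {"dp": [-0.01, 0.06, 0.2], "angular": [0, 0, 0], "fingers": 1}
    - {"dp": [-0.02, 0.09, 0.35], "angular": [0, 0, 0], "fingers": 1}
    - {"dp": [-0.02, 0.09, 0.5], "angular": [0, 0, 0], "fingers": 1}
    - {"dp": [-0.02, 0.09, 0.65], "angular": [0, 0, 0], "fingers": 1}
    - {"dp": [-0.02, 0.09, 0.75], "angular": [0, 0, 0], "fingers": 1}
    - {"dp": [-0.02, 0.09, 0.79], "angular": [0, 0, 0], "fingers": 1}
    - {"dp": [-0.02, 0.09, 0.79], "angular": [0, 0, 0], "fingers": 1}

```text
time: 5.5
tool_pos: [580.5, -66.5, 82.6]
tcp_rot: [-180.0, -0.0, 89.1]
ft_force: [1.1, -0.0, -0.4]
finger_gap: 0.1
grip_force: 0.0
```

```bash
python3 look.py w2; python3 - <<'E'
from h import *
p=camera_params('wrist');print(-np.array(p['R']).T@p['t'])
plan((582.5,10,82),88.9)
E
```

```text
5.5 [580.5 -66.5  82.6] [-180.    -0.    89.1] [ 1.1 -0.  -0.4]
push_face [250.7 167.5] 0.78 [581.3 -29.3  86. ]
lever_mark [384.9 153. ] 0.63 [649.1 -20.4  96. ]
start_top [382.8 152.7] 0.24 [653.2 -23.2  82. ]
tin [116.6  58.9] 0.74 [507.3  27.6  60. ]
[582.69357894  16.27944812 265.30393737]
dp [ 0.383 -0.     0.01 ] ang [0.0006 0.0001 0.0013]
```

View pics/w2.png

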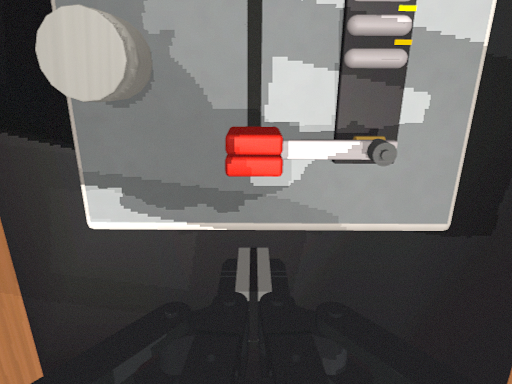

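The handle (cols 226–283, rows 127–177) is lined up with the fingers at col 254. Ridges are visible at rows 25 and 58. First I push through the smooth part.

Call:
step_arm:
  targets:
    - {"dp": [0.04, 0, 0], "angular": [0, 0, 0], "fingers": 1}
    - {"dp": [0.08, 0, 0], "angular": [0, 0, 0], "fingers": 1}
    - {"dp": [0.11, 0, 0], "angular": [0, 0, 0], "fingers": 1}
    - {"dp": [0.14, 0, 0], "angular": [0, 0, 0], "fingers": 1}
    - {"dp": [0.17, 0, 0], "angular": [0, 0, 0], "fingers": 1}
    - {"dp": [0.2, 0, 0], "angular": [0, 0, 0], "fingers": 1}
    - {"dp": [0.23, 0, 0], "angular": [0, 0, 0], "fingers": 1}
    - {"dp": [0.23, 0, 0], "angular": [0, 0, 0], "fingers": 1}

```text
time: 6.8
tool_pos: [581.4, -20.0, 83.0]
tcp_rot: [-180.0, -0.0, 89.2]
ft_force: [-0.1, -0.2, 0.7]
finger_gap: -0.2
grip_force: 0.0
```

```bash
python3 look.py w3
```

```text
6.8 [581.4 -20.   83. ] [-180.    -0.    89.2] [-0.1 -0.2  0.7]
push_face [252.1 246.1] 0.61 [581.1 -29.6  86. ]
lever_mark [371.5 239. ] 0.75 [646.  -21.3  96. ]
notch_plate [368.4  71.8] 0.56 [647.8  64.6  60. ]
tin [127.6 143.1] 0.7 [507.4  26.6  60. ]
mark along plate -85.92138424028897
```

View pics/w3.png

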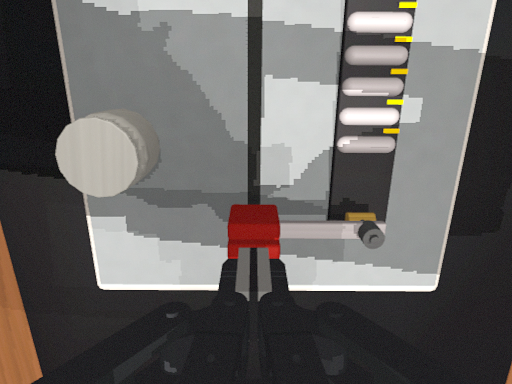

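```bash
python3 - <<'E'
from h import *
np.set_printoptions(precision=1,suppress=True)
p,f=K('wrist');s=sense()
for d in ([0,0,0],[0,11,0],[0,-11,0],[0,11,19],[0,0,19]):
    c=np.array(p['R'])@(np.array(s['tool_pos'])+d)+p['t'];print(d,p['cx']+f*c[0]/c[2],p['cy']+f*c[1]/c[2])
print(np.array(p['R']),f,p['cx'],p['cy'])
print('near deck edge',atz('wrist',(265,288),60))
E
```

```text
[0, 0, 0] 252.37511024926314 229.56962365859934
[0, 11, 0] 252.0562111332055 211.8914317608431
[0, -11, 0] 252.68277094470676 246.62481302595563
[0, 11, 19] 251.9719440677567 225.48404868599272
[0, 0, 19] 252.32430729566363 244.65706107220137
[[ 1.  -0.   0. ]
 [-0.  -0.9  0.3]
 [-0.  -0.3 -0.9]] 342.4470358125687 253.0814413815973 195.28808867124405
near deck edge [589.2 -75.8  60. ]
```

```bash
python3 - <<'E'
from h import *
im=snapshot('side');cv2.imwrite('pics/s1.png',cv2.resize(im[90:220,170:330],None,fx=4.5,fy=4.5,interpolation=cv2.INTER_CUBIC))
p,f=K('side');s=sense()
for d in ([0,0,0],[0,0,19],[0,-11,0],[0,11,0]):
    c=np.array(p['R'])@(np.array(s['tool_pos'])+d)+p['t'];q=np.array([p['cx']+f*c[0]/c[2],p['cy']+f*c[1]/c[2]]);print(d,q,(q-[170,90])*4.5)
E
```

```text
[0, 0, 0] [250.89597926 178.96909643] [364.03190667 400.36093393]
[0, 0, 19] [250.71499189 172.22026519] [363.2174635  369.99119337]
[0, -11, 0] [253.27377749 180.88713709] [374.73199871 408.99211692]
[0, 11, 0] [248.55249417 177.07873431] [353.48622375 391.85430439]
```

View pics/s1.png

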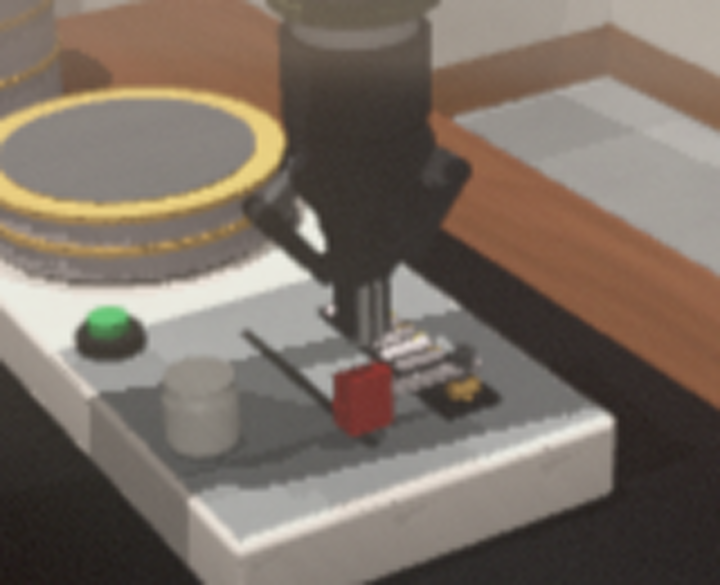

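The side crop shows the fingertips ending at about (370,343), above the top of the handle (row 365). The reported TCP projects to row 400, so the real tip stands well higher than the TCP says. I'll triangulate it.

```bash
python3 - <<'E'
from h import *
np.set_printoptions(precision=1,suppress=True)
print(tri('side',(252.2,166.2),'wrist',(254,249)),sense()['tool_pos'])
for y in(-31,-20,-9):
  for cam,px in(('side',(252.2,166.2)),('wrist',(254,249))):
    o,d=ray(cam,px);print(y,cam,o+d*(y-o[1])/d[1])
E
```

```text
(array([584.7, -17.6, 115.4]), np.float64(5.447770632773543)) [581.3 -20.7  83. ]
-31 side [579.7 -31.  123.9]
-31 wrist [582.1 -31.   87.3]
-20 side [586.4 -20.  116.7]
-20 wrist [582.2 -20.  108.2]
-9 side [593.   -9.  109.6]
-9 wrist [582.3  -9.  129.1]
```

The tip is at about z=112, roughly 29 mm above the reported TCP, so it passed over the handle. I'll back off beyond the deck's edge, lower, and check.

Call:
step_arm:
  targets:
    - {"dp": [-0.1, 0, 0], "angular": [0, 0, 0], "fingers": 1}
    - {"dp": [-0.2, 0, 0], "angular": [0, 0, 0], "fingers": 1}
    - {"dp": [-0.3, 0, 0], "angular": [0, 0, 0], "fingers": 1}
    - {"dp": [-0.4, 0, 0], "angular": [0, 0, 0], "fingers": 1}
    - {"dp": [-0.4, 0, 0.06], "angular": [0, 0, 0], "fingers": 1}
    - {"dp": [-0.4, 0, 0.13], "angular": [0, 0, 0], "fingers": 1}
    - {"dp": [-0.4, 0, 0.13], "angular": [0, 0, 0], "fingers": 1}
    - {"dp": [-0.4, 0, 0.13], "angular": [0, 0, 0], "fingers": 1}

```text
time: 8.15
tool_pos: [580.0, -99.8, 56.7]
tcp_rot: [-180.0, -0.0, 89.2]
ft_force: [-0.5, 0.1, 1.1]
finger_gap: 0.0
grip_force: 0.0
```

```bash
python3 - <<'E'
from h import *
np.set_printoptions(precision=1,suppress=True)
im=snapshot('side');s=sense();print(s['tool_pos'],s['finger_gap'])
p,f=K('side')
a=im[100:280,190:350];cv2.imwrite('pics/s2.png',cv2.resize(a,None,fx=4,fy=4,interpolation=cv2.INTER_CUBIC))
c=np.array(p['R'])@np.array(s['tool_pos'])+p['t'];q=np.array([p['cx']+f*c[0]/c[2],p['cy']+f*c[1]/c[2]]);print(q,(q-[190,100])*4)
E
```

```text
[ 580.3 -100.    57.1] 0.22264392276415468
[268.5 202.9] [314.1 411.4]
```

View pics/s2.png

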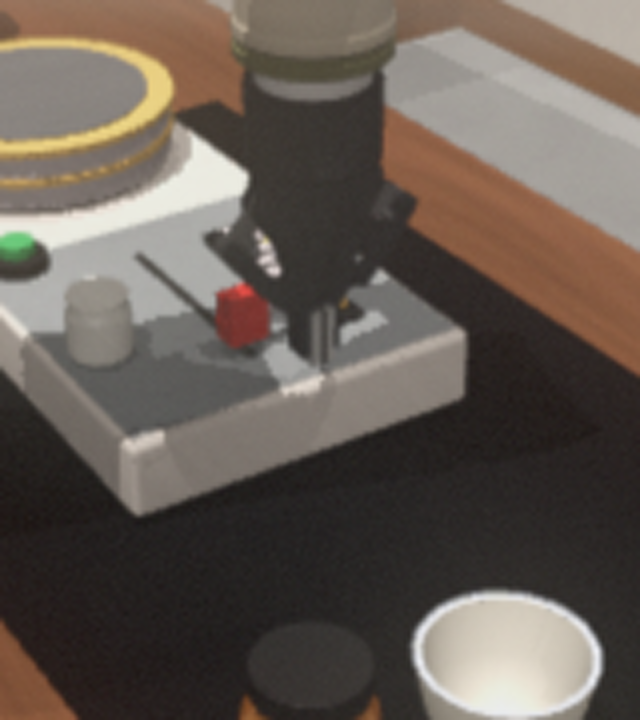

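The tip is at (322,370) and the TCP projects to (314,411). That is about 28 mm higher again, so the tip is at about z=85, at handle height. Now the push through the smooth part.

Call:
step_arm:
  targets:
    - {"dp": [0.08, 0, 0.02], "angular": [0, 0, 0], "fingers": 1}
    - {"dp": [0.16, 0, 0.02], "angular": [0, 0, 0], "fingers": 1}
    - {"dp": [0.22, 0, 0.02], "angular": [0, 0, 0], "fingers": 1}
    - {"dp": [0.27, 0, 0.02], "angular": [0, 0, 0], "fingers": 1}
    - {"dp": [0.31, 0, 0.02], "angular": [0, 0, 0], "fingers": 1}
    - {"dp": [0.35, 0, 0.02], "angular": [0, 0, 0], "fingers": 1}
    - {"dp": [0.4, 0, 0.02], "angular": [0, 0, 0], "fingers": 1}
    - {"dp": [0.4, 0, 0.02], "angular": [0, 0, 0], "fingers": 1}

```text
time: 9.2
tool_pos: [581.4, -19.6, 53.0]
tcp_rot: [180.0, -0.0, 89.2]
ft_force: [0.2, -0.4, 0.1]
finger_gap: -0.4
grip_force: 0.0
```

```bash
python3 look.py w4
```

```text
9.2 [581.4 -19.6  53. ] [180.   -0.   89.2] [ 0.2 -0.4  0.1]
push_face [250.7 237.1] 0.89 [580.7  -9.   86. ]
lever_mark [404.1 225.6] 0.91 [648.3   0.2  96. ]
notch_plate [387.   70.5] 0.95 [647.   64.9  60. ]
start_top [400.7 228.4] 0.34 [653.5  -7.8  82. ]
tin [103.8 154.5] 0.97 [505.4  26.2  60. ]
mark along plate -64.64629057932126
```

View pics/w4.png

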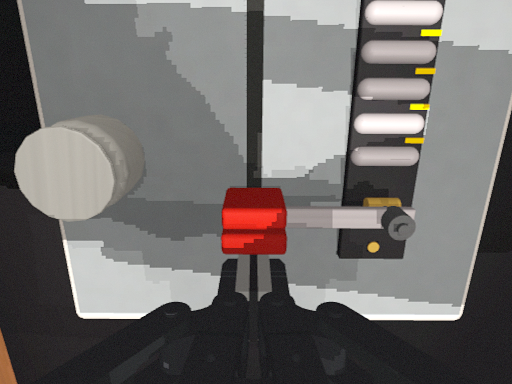

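The finger has contact and the lever moved 21 mm (mark 0, plate centre 65). I'll push on to the second notch and then check.

Call:
step_arm:
  targets:
    - {"dp": [0.04, 0, 0], "angular": [0, 0, 0], "fingers": 1}
    - {"dp": [0.07, 0, 0], "angular": [0, 0, 0], "fingers": 1}
    - {"dp": [0.1, 0, 0], "angular": [0, 0, 0], "fingers": 1}
    - {"dp": [0.13, 0, 0], "angular": [0, 0, 0], "fingers": 1}
    - {"dp": [0.16, 0, 0], "angular": [0, 0, 0], "fingers": 1}
    - {"dp": [0.19, 0, 0], "angular": [0, 0, 0], "fingers": 1}
    - {"dp": [0.22, 0, 0], "angular": [0, 0, 0], "fingers": 1}
    - {"dp": [0.22, 0, 0], "angular": [0, 0, 0], "fingers": 1}

```text
time: 10.5
tool_pos: [582.0, 24.5, 53.0]
tcp_rot: [-180.0, -0.0, 89.2]
ft_force: [-0.3, -0.3, 0.3]
finger_gap: 0.0
grip_force: 0.0
```

```bash
python3 look.py w5
```

```text
10.5 [582.   24.5  53. ] [-180.    -0.    89.2] [-0.3 -0.3  0.3]
lever_mark [401.1 215.7] 0.65 [647.2  49.   96. ]
notch_plate [377.8 163. ] 0.94 [648.   63.7  60. ]
mark along plate -14.731439144436234
```

Lever is in notch 2 (mark 49, plate centre 64–65). One more click, about 16 mm.

Call:
step_arm:
  targets:
    - {"dp": [0.02, 0, 0], "angular": [0, 0, 0], "fingers": 1}
    - {"dp": [0.04, 0, 0], "angular": [0, 0, 0], "fingers": 1}
    - {"dp": [0.05, 0, 0], "angular": [0, 0, 0], "fingers": 1}
    - {"dp": [0.06, 0, 0], "angular": [0, 0, 0], "fingers": 1}
    - {"dp": [0.065, 0, 0], "angular": [0, 0, 0], "fingers": 1}
    - {"dp": [0.07, 0, 0], "angular": [0, 0, 0], "fingers": 1}
    - {"dp": [0.075, 0, 0], "angular": [0, 0, 0], "fingers": 1}
    - {"dp": [0.075, 0, 0], "angular": [0, 0, 0], "fingers": 1}

```text
time: 11.8
tool_pos: [582.2, 39.0, 52.9]
tcp_rot: [-180.0, -0.0, 89.2]
ft_force: [-0.2, -0.2, -0.1]
finger_gap: -0.2
grip_force: 0.0
```

```bash
python3 look.py w6
```

```text
11.8 [582.2  39.   52.9] [-180.    -0.    89.2] [-0.2 -0.2 -0.1]
push_face [252.3 240.1] 0.88 [582.4  48.4  86. ]
push_face [399.  226.9] 0.36 [651.7  54.2  86. ]
lever_mark [399.3 226.2] 0.92 [647.3  59.   96. ]
notch_plate [373.  188.2] 0.63 [647.   65.1  60. ]
tin [121.8 256.9] 0.62 [507.3  25.9  60. ]
mark along plate -6.008279551182626
```

View pics/w6.png

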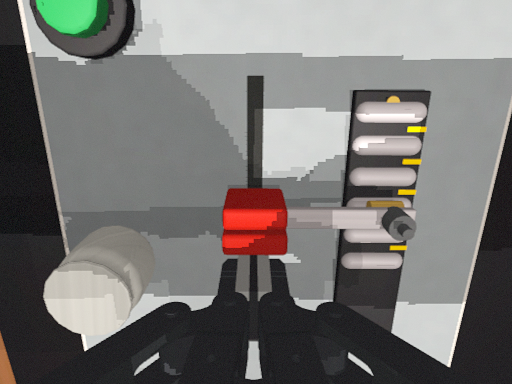

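The roller sits right on the third ridge (399,226). I'll nudge it over.

Call:
step_arm:
  targets:
    - {"dp": [0.003, 0, 0], "angular": [0, 0, 0], "fingers": 1}
    - {"dp": [0.006, 0, 0], "angular": [0, 0, 0], "fingers": 1}
    - {"dp": [0.009, 0, 0], "angular": [0, 0, 0], "fingers": 1}
    - {"dp": [0.012, 0, 0], "angular": [0, 0, 0], "fingers": 1}
    - {"dp": [0.012, 0, 0], "angular": [0, 0, 0], "fingers": 1}
    - {"dp": [0.012, 0, 0], "angular": [0, 0, 0], "fingers": 1}
    - {"dp": [0.012, 0, 0], "angular": [0, 0, 0], "fingers": 1}
    - {"dp": [0.012, 0, 0], "angular": [0, 0, 0], "fingers": 1}

```text
time: 13.1
tool_pos: [582.3, 40.9, 53.0]
tcp_rot: [180.0, -0.0, 89.1]
ft_force: [0.1, 0.1, -0.1]
finger_gap: 0.2
grip_force: 0.0
```

```bash
python3 look.py w7
```

```text
13.1 [582.3  40.9  53. ] [180.   -0.   89.1] [ 0.1  0.1 -0.1]
push_face [255.  229.2] 0.87 [583.8  56.1  86. ]
lever_mark [404.9 217.5] 0.66 [649.3  65.2  96. ]
lever_mark [119.7 257. ] 0.31 [522.2  47.9  96. ]
notch_plate [376.6 190.8] 0.8 [649.2  65.7  60. ]
start_top [64.3  6.4] 0.87 [509.8 151.8  82. ]
tin [118.5 260.7] 0.96 [505.1  25.7  60. ]
mark along plate -0.4805136371260318
```

The lever snapped into the third notch: mark and plate origin agree to 0.5 mm. I'll retreat, rise, and go above the button.

Call:
step_arm:
  targets:
    - {"dp": [-0.05, 0, 0], "angular": [0, 0, 0], "fingers": 1}
    - {"dp": [-0.1, 0, 0], "angular": [0, 0, 0], "fingers": 1}
    - {"dp": [-0.1, 0, -0.1], "angular": [0, 0, 0], "fingers": 1}
    - {"dp": [-0.1, 0, -0.25], "angular": [0, 0, 0], "fingers": 1}
    - {"dp": [-0.1, 0, -0.4], "angular": [0, 0, 0], "fingers": 1}
    - {"dp": [-0.1, 0, -0.5], "angular": [0, 0, 0], "fingers": 1}
    - {"dp": [-0.1, 0, -0.5], "angular": [0, 0, 0], "fingers": 1}
    - {"dp": [-0.1, 0, -0.5], "angular": [0, 0, 0], "fingers": 1}

```text
time: 14.4
tool_pos: [581.4, 20.9, 152.0]
tcp_rot: [-179.9, -0.0, 89.1]
ft_force: [-0.3, -0.5, -0.4]
finger_gap: -0.0
grip_force: 0.0
```

```bash
python3 look.py w8; python3 -c "
from h import *
plan((510.5,152,100),88.9)"
```

```text
14.4 [581.4  20.9 152. ] [-179.9   -0.    89.1] [-0.3 -0.5 -0.4]
push_face [252.9 144. ] 0.84 [581.6  58.9  86. ]
lever_mark [253.8 146.4] 0.75 [582.3  59.   96. ]
lever_mark [349.  134.5] 0.68 [647.9  66.2  96. ]
notch_plate [338.1 129.2] 0.66 [649.1  64.8  60. ]
start_top [141.2   0.6] 0.87 [511.  152.6  82. ]
tin [164.  177.7] 0.63 [508.  27.  60.]
mark along plate -7.07587977718325
dp [ 0.65  -0.364  0.261] ang [-0.0005 -0.      0.0013]
```

Call:
step_arm:
  targets:
    - {"dp": [0.15, -0.09, 0], "angular": [0, 0, 0], "fingers": 1}
    - {"dp": [0.3, -0.18, 0], "angular": [0, 0, 0], "fingers": 1}
    - {"dp": [0.45, -0.27, 0], "angular": [0, 0, 0], "fingers": 1}
    - {"dp": [0.6, -0.34, 0], "angular": [0, 0, 0], "fingers": 1}
    - {"dp": [0.655, -0.36, 0.1], "angular": [0, 0, 0], "fingers": 1}
    - {"dp": [0.655, -0.36, 0.2], "angular": [0, 0, 0], "fingers": 1}
    - {"dp": [0.655, -0.36, 0.3], "angular": [0, 0, 0], "fingers": 1}
    - {"dp": [0.655, -0.36, 0.3], "angular": [0, 0, 0], "fingers": 1}

```text
time: 15.7
tool_pos: [509.9, 152.0, 89.7]
tcp_rot: [-179.7, 0.1, 89.1]
ft_force: [-0.0, -0.2, -0.1]
finger_gap: 0.1
grip_force: 0.0
```

```bash
python3 - <<'E'
from h import *
im=snapshot('side');s=sense();print(s['tool_pos'],s['ft_force'])
w=snapshot('wrist')
a=cv2.resize(im[100:220,140:240],(400,480),interpolation=cv2.INTER_CUBIC)
b=cv2.resize(w[160:384,160:346],(398,480))
cv2.imwrite('pics/b1.png',np.hstack([a,b]))
E
```

```text
[510.95247273 152.27800165  91.31665747] [-0.41102856 -0.06423925 -0.15396425]
```

View pics/b1.png

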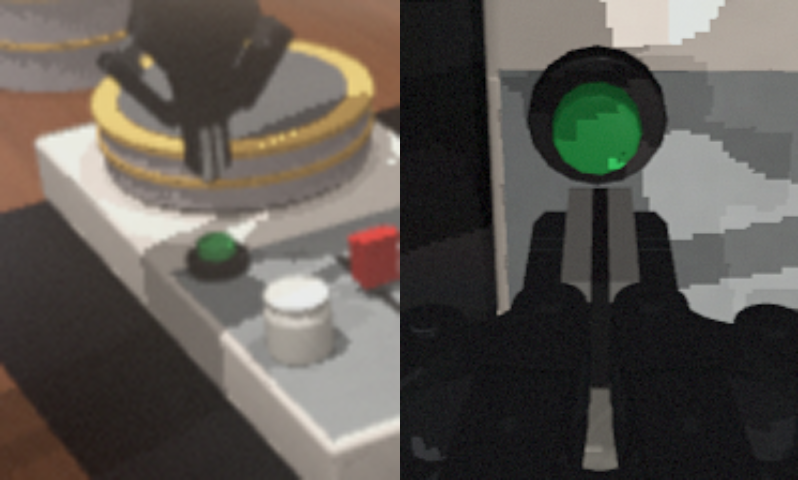

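Fingertip is centred on the button in the wrist crop (col 597 for both) and about 36–40 mm above it in the side crop. Down towards contact.

Call:
step_arm:
  targets:
    - {"dp": [0, 0, 0.04], "angular": [0, 0, 0], "fingers": 1}
    - {"dp": [0, 0, 0.08], "angular": [0, 0, 0], "fingers": 1}
    - {"dp": [0, 0, 0.11], "angular": [0, 0, 0], "fingers": 1}
    - {"dp": [0, 0, 0.13], "angular": [0, 0, 0], "fingers": 1}
    - {"dp": [0, 0, 0.15], "angular": [0, 0, 0], "fingers": 1}
    - {"dp": [0, 0, 0.16], "angular": [0, 0, 0], "fingers": 1}
    - {"dp": [0, 0, 0.16], "angular": [0, 0, 0], "fingers": 1}
    - {"dp": [0, 0, 0.16], "angular": [0, 0, 0], "fingers": 1}

```text
time: 16.8
tool_pos: [512.2, 153.0, 61.2]
tcp_rot: [180.0, -0.0, 89.1]
ft_force: [0.3, -0.8, -0.2]
finger_gap: -0.3
grip_force: 0.0
```

Call:
step_arm:
  targets:
    - {"dp": [0, 0, 0.005], "angular": [0, 0, 0], "fingers": 1}
    - {"dp": [0, 0, 0.01], "angular": [0, 0, 0], "fingers": 1}
    - {"dp": [0, 0, 0.015], "angular": [0, 0, 0], "fingers": 1}
    - {"dp": [0, 0, 0.02], "angular": [0, 0, 0], "fingers": 1}
    - {"dp": [0, 0, 0.02], "angular": [0, 0, 0], "fingers": 1}
    - {"dp": [0, 0, 0.02], "angular": [0, 0, 0], "fingers": 1}
    - {"dp": [0, 0, 0.02], "angular": [0, 0, 0], "fingers": 1}
    - {"dp": [0, 0, 0.02], "angular": [0, 0, 0], "fingers": 1}

```text
time: 17.8
tool_pos: [512.0, 153.0, 57.0]
tcp_rot: [180.0, 0.0, 89.1]
ft_force: [0.6, 0.3, 0.1]
finger_gap: -0.1
grip_force: 0.0
```

Call:
step_arm:
  targets:
    - {"dp": [0, 0, 0.005], "angular": [0, 0, 0], "fingers": 1}
    - {"dp": [0, 0, 0.01], "angular": [0, 0, 0], "fingers": 1}
    - {"dp": [0, 0, 0.015], "angular": [0, 0, 0], "fingers": 1}
    - {"dp": [0, 0, 0.02], "angular": [0, 0, 0], "fingers": 1}
    - {"dp": [0, 0, 0.02], "angular": [0, 0, 0], "fingers": 1}
    - {"dp": [0, 0, 0.02], "angular": [0, 0, 0], "fingers": 1}
    - {"dp": [0, 0, 0.02], "angular": [0, 0, 0], "fingers": 1}
    - {"dp": [0, 0, 0.02], "angular": [0, 0, 0], "fingers": 1}

```text
time: 18.8
tool_pos: [512.0, 153.0, 53.1]
tcp_rot: [180.0, -0.0, 89.1]
ft_force: [0.5, 0.8, -0.0]
finger_gap: -0.1
grip_force: 0.0
```

```bash
python3 -c "
from h import *
print([sense()['ft_force'].__repr__() for _ in range(1)])
snapshot('wrist')
print(sense()['ft_force'],sense()['tool_pos'])"
```

```text
['array([ 0.47021715,  0.82181994, -0.01034773])']
[-0.43806039 -0.67503667  0.28302622] [511.98375862 152.99956796  53.02661327]
```

Call:
step_arm:
  targets:
    - {"dp": [0, 0, 0.005], "angular": [0, 0, 0], "fingers": 1}
    - {"dp": [0, 0, 0.01], "angular": [0, 0, 0], "fingers": 1}
    - {"dp": [0, 0, 0.015], "angular": [0, 0, 0], "fingers": 1}
    - {"dp": [0, 0, 0.015], "angular": [0, 0, 0], "fingers": 1}
    - {"dp": [0, 0, 0.015], "angular": [0, 0, 0], "fingers": 1}
    - {"dp": [0, 0, 0.015], "angular": [0, 0, 0], "fingers": 1}
    - {"dp": [0, 0, 0.015], "angular": [0, 0, 0], "fingers": 1}
    - {"dp": [0, 0, 0.015], "angular": [0, 0, 0], "fingers": 1}

```text
time: 19.85
tool_pos: [512.0, 153.0, 50.0]
tcp_rot: [180.0, -0.0, 89.1]
ft_force: [0.4, 0.5, -0.8]
finger_gap: -0.3
grip_force: 0.0
```

Call:
step_arm:
  targets:
    - {"dp": [0, 0, 0.005], "angular": [0, 0, 0], "fingers": 1}
    - {"dp": [0, 0, 0.01], "angular": [0, 0, 0], "fingers": 1}
    - {"dp": [0, 0, 0.015], "angular": [0, 0, 0], "fingers": 1}
    - {"dp": [0, 0, 0.015], "angular": [0, 0, 0], "fingers": 1}
    - {"dp": [0, 0, 0.015], "angular": [0, 0, 0], "fingers": 1}
    - {"dp": [0, 0, 0.015], "angular": [0, 0, 0], "fingers": 1}
    - {"dp": [0, 0, 0.015], "angular": [0, 0, 0], "fingers": 1}
    - {"dp": [0, 0, 0.015], "angular": [0, 0, 0], "fingers": 1}

```text
time: 20.85
tool_pos: [512.0, 153.0, 47.0]
tcp_rot: [180.0, 0.0, 89.1]
ft_force: [-1.2, 0.1, 0.4]
finger_gap: -0.1
grip_force: 0.0
```

I've used up my picture allowance (11 viewed, one over the 10), so from here I go by numbers only.

```bash
python3 - <<'E'
from h import *
np.set_printoptions(precision=1,suppress=True)
p,f=K('side')
def pr(X):
    c=np.array(p['R'])@np.array(X,float)+p['t'];return np.array([p['cx']+f*c[0]/c[2],p['cy']+f*c[1]/c[2]])
print('z=82',pr((511,152.5,82)),'z=120',pr((511,152.5,120)),'z=76',pr((511,152.5,76)))
def green(im):
    h=cv2.cvtColor(im,cv2.COLOR_BGR2HSV);m=(h[...,0]>45)&(h[...,0]<80)&(h[...,1]>120)&(h[...,2]>40)
    m[:140]=0;r,c=np.nonzero(m);return m.sum(),r.min(),r.max(),c.min(),c.max(),r.mean(),c.mean()
print('start',green(cv2.imread('pics/side0.png')));im=snapshot('side');cv2.imwrite('pics/s3.png',im);print('now',green(im))
g=cv2.cvtColor(im,cv2.COLOR_BGR2GRAY)
print('gray rows 148-172 cols 184-204');print(g[148:174,184:205])
print(pinpoint('side','start_top'))
E
```

```text
z=82 [194.2 159.2] z=120 [192.9 146.4] z=76 [194.4 161.2]Traceback (most recent call last):
  File "<stdin>", line 10, in <module>
  File "<stdin>", line 9, in green
    return umr_minimum(a, axis, None, out, keepdims, initial, where)
ValueError: zero-size array to reduction operation minimum which has no identity
```

The tip offset from that crop is about 33 mm, so contact should come around TCP z = 49–45. Continuing in small steps.

Call:
step_arm:
  targets:
    - {"dp": [0, 0, 0.003], "angular": [0, 0, 0], "fingers": 1}
    - {"dp": [0, 0, 0.006], "angular": [0, 0, 0], "fingers": 1}
    - {"dp": [0, 0, 0.01], "angular": [0, 0, 0], "fingers": 1}
    - {"dp": [0, 0, 0.01], "angular": [0, 0, 0], "fingers": 1}
    - {"dp": [0, 0, 0.01], "angular": [0, 0, 0], "fingers": 1}
    - {"dp": [0, 0, 0.01], "angular": [0, 0, 0], "fingers": 1}
    - {"dp": [0, 0, 0.01], "angular": [0, 0, 0], "fingers": 1}
    - {"dp": [0, 0, 0.01], "angular": [0, 0, 0], "fingers": 1}

```text
time: 21.85
tool_pos: [512.0, 152.9, 45.0]
tcp_rot: [180.0, 0.0, 89.1]
ft_force: [-0.8, 0.1, 0.5]
finger_gap: 0.1
grip_force: 0.0
```

```bash
python3 - <<'E'
from h import *
def green(im):
    b,g,r=[im[...,i].astype(int) for i in range(3)];m=(g>r+20)&(g>b+12)
    m[:140]=0;m[180:]=0;m[:,:170]=0;m[:,215:]=0;R,C=np.nonzero(m);return m.sum(),(R.min(),R.max(),C.min(),C.max(),R.mean(),C.mean()) if len(R) else ''
print('start',green(cv2.imread('pics/side0.png')));im=snapshot('side');print('now',green(im))
print(im[146:172:1,193])
print(sense()['ft_force'])
E
```

```text
start (np.int64(62), (np.int64(158), np.int64(164), np.int64(189), np.int64(198), np.float64(160.93548387096774), np.float64(193.5)))
now (np.int64(41), (np.int64(159), np.int64(164), np.int64(190), np.int64(198), np.float64(161.8048780487805), np.float64(193.78048780487805)))
[[ 53  57  63]
 [ 71  74  79]
 [101 106 110]
 [100 105 108]
 [104 109 113]
 [108 113 117]
 [110 115 120]
 [111 117 121]
 [112 117 121]
 [109 115 118]
 [101 106 110]
 [ 98 102 106]
 [ 92  96 100]
 [ 95 102 102]
 [ 81 100  85]
 [ 72 112  70]
 [ 71 113  67]
 [ 67 106  66]
 [ 62  97  62]
 [ 54  72  60]
 [ 50  57  58]
 [ 48  51  55]
 [ 48  51  55]
 [ 53  55  58]
 [ 72  76  77]
 [ 98 101 102]]
[0.03174856 1.13392576 0.59664412]
```

Fingertip now ends at row 159–160, right at the button top (row 159). Nearly in contact, so I continue.

Call:
step_arm:
  targets:
    - {"dp": [0, 0, 0.003], "angular": [0, 0, 0], "fingers": 1}
    - {"dp": [0, 0, 0.006], "angular": [0, 0, 0], "fingers": 1}
    - {"dp": [0, 0, 0.01], "angular": [0, 0, 0], "fingers": 1}
    - {"dp": [0, 0, 0.01], "angular": [0, 0, 0], "fingers": 1}
    - {"dp": [0, 0, 0.01], "angular": [0, 0, 0], "fingers": 1}
    - {"dp": [0, 0, 0.01], "angular": [0, 0, 0], "fingers": 1}
    - {"dp": [0, 0, 0.01], "angular": [0, 0, 0], "fingers": 1}
    - {"dp": [0, 0, 0.01], "angular": [0, 0, 0], "fingers": 1}

```text
time: 22.9
tool_pos: [512.0, 153.0, 43.0]
tcp_rot: [-180.0, -0.0, 89.1]
ft_force: [-0.3, -0.7, 1.9]
finger_gap: 0.6
grip_force: 0.9
```

Call:
step_arm:
  targets:
    - {"dp": [0, 0, 0.003], "angular": [0, 0, 0], "fingers": 1}
    - {"dp": [0, 0, 0.006], "angular": [0, 0, 0], "fingers": 1}
    - {"dp": [0, 0, 0.01], "angular": [0, 0, 0], "fingers": 1}
    - {"dp": [0, 0, 0.01], "angular": [0, 0, 0], "fingers": 1}
    - {"dp": [0, 0, 0.01], "angular": [0, 0, 0], "fingers": 1}
    - {"dp": [0, 0, 0.01], "angular": [0, 0, 0], "fingers": 1}
    - {"dp": [0, 0, 0.01], "angular": [0, 0, 0], "fingers": 1}
    - {"dp": [0, 0, 0.01], "angular": [0, 0, 0], "fingers": 1}

```text
time: 23.9
tool_pos: [512.0, 153.0, 41.0]
tcp_rot: [-180.0, -0.0, 89.1]
ft_force: [-1.3, -0.5, 2.9]
finger_gap: -0.0
grip_force: 1.4
```

Contact: the force is rising.

Call:
step_arm:
  targets:
    - {"dp": [0, 0, 0.003], "angular": [0, 0, 0], "fingers": 1}
    - {"dp": [0, 0, 0.006], "angular": [0, 0, 0], "fingers": 1}
    - {"dp": [0, 0, 0.01], "angular": [0, 0, 0], "fingers": 1}
    - {"dp": [0, 0, 0.01], "angular": [0, 0, 0], "fingers": 1}
    - {"dp": [0, 0, 0.01], "angular": [0, 0, 0], "fingers": 1}
    - {"dp": [0, 0, 0.01], "angular": [0, 0, 0], "fingers": 1}
    - {"dp": [0, 0, 0.01], "angular": [0, 0, 0], "fingers": 1}
    - {"dp": [0, 0, 0.01], "angular": [0, 0, 0], "fingers": 1}

```text
time: 24.9
tool_pos: [512.0, 153.0, 39.0]
tcp_rot: [180.0, -0.0, 89.1]
ft_force: [-1.4, -0.4, 4.5]
finger_gap: 0.3
grip_force: 2.0
```

Call:
step_arm:
  targets:
    - {"dp": [0, 0, 0.003], "angular": [0, 0, 0], "fingers": 1}
    - {"dp": [0, 0, 0.005], "angular": [0, 0, 0], "fingers": 1}
    - {"dp": [0, 0, 0.005], "angular": [0, 0, 0], "fingers": 1}
    - {"dp": [0, 0, 0.005], "angular": [0, 0, 0], "fingers": 1}
    - {"dp": [0, 0, 0.005], "angular": [0, 0, 0], "fingers": 1}
    - {"dp": [0, 0, 0.005], "angular": [0, 0, 0], "fingers": 1}
    - {"dp": [0, 0, 0.005], "angular": [0, 0, 0], "fingers": 1}
    - {"dp": [0, 0, 0.005], "angular": [0, 0, 0], "fingers": 1}

```text
time: 25.9
tool_pos: [512.0, 153.0, 38.0]
tcp_rot: [180.0, -0.0, 89.1]
ft_force: [-1.8, -0.4, 4.4]
finger_gap: 0.1
grip_force: 2.3
```

Call:
step_arm:
  targets:
    - {"dp": [0, 0, 0.003], "angular": [0, 0, 0], "fingers": 1}
    - {"dp": [0, 0, 0.005], "angular": [0, 0, 0], "fingers": 1}
    - {"dp": [0, 0, 0.005], "angular": [0, 0, 0], "fingers": 1}
    - {"dp": [0, 0, 0.005], "angular": [0, 0, 0], "fingers": 1}
    - {"dp": [0, 0, 0.005], "angular": [0, 0, 0], "fingers": 1}
    - {"dp": [0, 0, 0.005], "angular": [0, 0, 0], "fingers": 1}
    - {"dp": [0, 0, 0.005], "angular": [0, 0, 0], "fingers": 1}
    - {"dp": [0, 0, 0.005], "angular": [0, 0, 0], "fingers": 1}

```text
time: 26.9
tool_pos: [512.1, 153.0, 37.7]
tcp_rot: [180.0, 0.0, 89.1]
ft_force: [-4.6, -0.7, 10.1]
finger_gap: -0.1
grip_force: 5.3
```

The force jumped to 10 N and the arm stalled, so the button is fully down. I'll release straight up and check.

Call:
step_arm:
  targets:
    - {"dp": [0, 0, -0.03], "angular": [0, 0, 0], "fingers": 1}
    - {"dp": [0, 0, -0.1], "angular": [0, 0, 0], "fingers": 1}
    - {"dp": [0, 0, -0.25], "angular": [0, 0, 0], "fingers": 1}
    - {"dp": [0, 0, -0.4], "angular": [0, 0, 0], "fingers": 1}
    - {"dp": [0, 0, -0.55], "angular": [0, 0, 0], "fingers": 1}
    - {"dp": [-0.3, 0, -0.7], "angular": [0, 0, 0], "fingers": 1}
    - {"dp": [-0.6, 0, -0.8], "angular": [0, 0, 0], "fingers": 1}
    - {"dp": [-0.6, 0, -0.8], "angular": [0, 0, 0], "fingers": 1}

```text
time: 27.9
tool_pos: [511.2, 29.7, 199.6]
tcp_rot: [179.8, 0.1, 88.9]
ft_force: [0.2, 0.3, -0.2]
finger_gap: -0.1
grip_force: 0.0
```

```bash
python3 look.py w9; python3 - <<'E'
from h import *
a=cv2.imread('pics/side0.png');im=snapshot('side')
def green(im):
    b,g,r=[im[...,i].astype(int) for i in range(3)];m=(g>r+20)&(g>b+12)
    m[:140]=0;m[180:]=0;m[:,:170]=0;m[:,215:]=0;R,C=np.nonzero(m);return m.sum(),R.min(),R.max(),R.mean()
print(green(a),green(im))
for n in('tin','bowl','jar'):
    for r in pinpoint('side',n)[:1]: print(n,r['at'],r['conf'])
E
```

```text
27.9 [511.2  29.7 199.6] [179.8   0.1  88.9] [ 0.2  0.3 -0.2]
push_face [335.6 145.3] 0.95 [582.4  59.5  86. ]
lever_mark [415.7 135.2] 0.76 [644.5  69.9  96. ]
lever_mark [333. 143.] 0.49 [576.9  64.5  96. ]
notch_plate [398.4 127.6] 0.95 [643.9  72.   60. ]
start_top [246.2  28.1] 0.62 [506.2 154.3  82. ]
tin [246.6 171.1] 0.74 [503.6  33.3  60. ]
mark along plate -2.1188874652429086
(np.int64(62), np.int64(158), np.int64(164), np.float64(160.93548387096774)) (np.int64(62), np.int64(158), np.int64(164), np.float64(160.93548387096774))
tin [211.4, 187.7] 0.67
bowl [315.6, 287.7] 0.86
jar [269.0, 303.7] 0.72
```

The button is back up, with the same pixels as at the start. The lever is in the third notch and the loose things haven't moved.

```bash
python3 -c "
from bench import hand_in
print(hand_in())"
```

```text
the job is handed in; nothing more can be done
None
```

Handed in at about 28 s, result not reported: lever in the third notch by camera, start button pressed fully (10 N) and back up, and tin, bowl and jar unmoved; I viewed 11 pictures, one over the 10 allowed.

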